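Close the tester's sprung battery door

TASK

A handheld tester lies on its face with its battery door standing open and two fresh batteries in the bay. Close the door with the fingertips: fold it over onto the batteries, press it flat against their springs, and slide it fully home so that the tongue on its edge is tucked beneath the lip of the case, then let go. Push and press only on the door's outer face: do not pinch the door, and do not lift the tester, shove it about the desk or disturb the things around it.

Things in the scene. Friction and masses are not known exactly. Their poses are not given: they have to be found in the camera images.
- tester: Grey handheld tester lying face down, loose, about 0.9 kg, 202 x 106 x 44 mm along its x, y, z; origin at the centre of its underside, z up. Battery bay and door are on the +x half of its back; the back panel covers the -x half, and that panel's straight edge at x = 0 (parallel to y) is the retaining lip.
- lip_edge (a point): Middle of the lip: upper edge of the back panel where it borders the bay, 44 mm above the desk. The lip is 3 mm thick, bevelled below: the gap over the tongue of a flat door is 2.5 mm at the mouth, 1 mm inside. Axes as the tester's: -x is the way the door slides home, away from its hinge.
- door (a joint): Angle of the door in rad: 0 = flat in the bay, 1.57 = upright; starts at 1.7 to 2.1, leaning outward past the tester's end. The hinge is stiff (0.01 N m): the door stays where left while steep and falls below about 0.6. Left alone it then rests at 0.1 to 0.2 on the raised, sprung batteries, which push back with 2 N there and 5 N when flat.
- door_slide (a joint): Travel in m of the hinge pin in its slots towards the lip: 0 = back (start), 0.010 = home (stop). It takes 1.5 N, or 3 to 4 N with the springs pressed, and stays where left. At 0 the tongue's tip is 2.5 mm short of the lip's edge, at 0.010 it is 7.5 mm beneath it. It passes under the lip only while the door is pressed nearly to 0; the lip then holds the door at about 0.02.
- ridge_foot (a point): On the door's outer face, mid-width, 58 mm from the hinge axis, at the foot of the raised thumb ridge on its hinge side. Axes move with the door: z = outward normal (up when closed), x from free edge to hinge, y along the ridge. Ridge 48 mm long, 6 thick, 5 high. A fingertip set on the flat face on the hinge side of it can press the door down and push the ridge towards the lip.
- door_inner: Dark inner side of the door with its tongue; origin on the hinge axis, axes as at ridge_foot. The door is 73 mm wide, 76.5 mm long (73.5 mm from the hinge axis to its free edge), 4 mm thick; its outer face lies 3 mm outward of the hinge axis, flush with the case when closed. The tongue, 44 mm wide, sticks out 8 mm more. Not to be pinched.
- spent_a: Spent nine-volt block standing on the desk beyond the tester (on its far side), 18 x 26 x 48 mm, origin at its underside; bystander.
- spent_b: A second spent nine-volt block like it, standing next to the first; bystander.
- driver_grey: Grey precision screwdriver, 150 mm long, 13 mm thick, lying along the robot's side of the tester; origin at the middle of its underside; bystander.
- kapton_tape: Roll of amber tape, 60 mm across, 12 mm high, lying flat to the left; origin at the centre of its underside; bystander.
- screw_dish: Round white dish, 87 mm across, 18 mm high, left of and behind the tester; origin at its underside; bystander.
- capacitor: Dark upright capacitor, 18 mm across, 31 mm high, left of the tester; origin at its underside; bystander.
- alcohol_bottle: White plastic bottle, 52 mm across, 160 mm high, right of and behind the tester; origin at its underside; bystander.
- rosin_tin: Low round tin, 58 mm across, 24 mm high, beyond the mouse pad on the right; origin at its underside; bystander.
- hinge (a point): Middle of the hinge pin, 41 mm above the desk, at x = +84 mm in the tester's frame while door_slide is 0; it moves with door_slide. Axes as the tester's; the door turns about its y axis and stands beyond the bay on the side of +x.

How it is judged (in metres and radians):
On the way:
1. the door is folded over onto the batteries, not yet slid home (value of joint door below 0.3 rad and value of joint door_slide below 0.005 m), for 0.1 s.
At the end, for the whole second after the job is handed in: The door lies flat (within 0.05 rad) with its tongue beneath the lip, slid at least 8 of its 10 mm home, and stays so by itself; the tester lies still and level, within 20 mm of where it was (value of joint door below 0.05 rad and value of joint door_slide above 0.008 m and velocity of joint door below 0.05 rad/s and linear speed of tester below 0.01 m/s and distance of tester from where it was at the start of the episode below 0.02 m and height (world z) of tester below 0.008 m and angle between tester's own z axis and vertical below 0.1 rad); the robot touches nothing.
It fails at once if the tester is lifted or tipped (height (world z) of tester above 0.015 m or angle between tester's own z axis and vertical above 0.2 rad).
It fails at once if the tester is shoved more than 20 mm (distance of tester from where it was at the start of the episode above 0.02 m).
It fails at once if the door is pinched or held by its inner side or edges (more than 8 N of the fingers on them) (contact force between the fingers and door_inner above 8 N).
It fails at once if a bystander is disturbed (moved more than 25 mm) (distance of any of spent_a, spent_b, driver_grey, kapton_tape, screw_dish, capacitor, alcohol_bottle, rosin_tin from where it was at the start of the episode above 0.025 m).
It also fails if it takes over 42 s, if anything falls off the work surface, if the arm or the gripper's body presses on something with over 40 N, if the wrist force passes 120 N, or if a joint passes its speed limit or range.

ROBOT

A 6-joint arm with a two-finger parallel gripper is mounted at the origin on a cart in front of the work surface, level with it; the furniture and walls round the work are solid. World frame = base frame: x ahead of the robot, y to its left, z up, the work surface at z = 0. Lengths are in m, angles in degrees, forces in N, time in s.
With the tool pointing down it reaches from about 0.4 to 0.825 m from the base axis. Payload 7 kg.
Tool frame: the origin (TCP) lies on the centre line of the jaws, within the pads' length; the fingertips stand 19 mm ahead of it and the grasp point (between the pads) is the TCP; z points along the fingers, y is the line along which they close (so a half turn about z gives the same grasp; the last joint's range is limited). The gripper opens to 88 mm and grips with 3 to 60 N. Pads are 19 mm wide; open, the fingers measure 130 mm over their backs; the gripper's body (78 mm by 193 mm) begins 47 mm behind the grasp point.
Start: joints at [-56.431, 20.546, 0.682, 0, -70.136, -16.507], TCP at [0.198, -0.645, 0.246] pointing down, gripper open.
Joint ranges: [-176.03, 176.03], [-82.01, 121.73], [-58.28, 71.71], [-173.87, 95.51], [-174.79, -0.11], [-173.66, 173.66]. Speed limits (degrees/s): [136.94, 136.94, 172.46, 180, 180, 180].

INTERFACE

Orientations are given as [roll, pitch, yaw] about the fixed x, y, z axes, in that order (R = Rz(yaw) Ry(pitch) Rx(roll)).
In Python, from plant import * gives the robot as it stands. The module is installed in compiled form; this text tells all that it offers.
- The arm moves only by the tool play_rows, never from a script. Its argument "deltas" is a list of rows, each a list of 6 numbers: the shift along the world's x, y, z scaled (see below), then the turn, a rotation vector about the world's x, y, z scaled (see below). A call has 1 to 10 rows; each row shifts and turns the commanded pose from where the row before left it; what a row does not reach is not made up. The controller multiplies each number of a shift by 800 mm and each number of a turn by 180 degrees. A row lasts 1/10 s, in which the tool goes at most 50 mm and 8.59 degrees, less where a joint would pass 70% of its speed; a pose out of reach is approached as far as the arm can. A call with a number of a shift or a turn outside -1 to 1 is refused whole. A call with a gripper value outside its range is refused whole. "gripper" is the gripper command: -1 is shut, 1 is fully open, values between are in proportion, set as the call begins (left out, the last holds). The fingers move at their own pace and stop on an object; the grip force is fixed at half the most. Time passes only in rows, so rows that do not move let the fingers close. It gives the time, the measured TCP pose, the force, the opening and the grip force at its end, in the units of the state.
- get_obs(): the state, without advancing time (a new reading comes with each control period).
- snapshot(name): name is "scene" or "top" or "wrist"; returns (picture, depth): 480x640x3 uint8, blue, green, red; 480x640 float32, m along the optical axis (not along the pixel's ray), 0 where there is no reading.
- camera_model(name): a dict with "fx", "fy", "cx", "cy" (pixels), "world_to_cam" (4x4, takes a point from world to camera coordinates). Camera axes: x right, y down, z forward; pixel columns grow to the right and rows downward; lengths in m; the calibration is good to about 2 mm. A picture is of the moment at which its call begins: read the wrist's pose just before it. camera_model takes no time and is no camera call; for the wrist camera it gives the pose at the moment of the call.
- close_job(): hands the job in; it is judged then, once.
The state is a dict: "clock": time; "joint_pos": joint angles; "qvel": joint speeds; "tau": joint torques, N m; "tool_pos": TCP position; "orientation": TCP orientation; "force": force on the tool from outside, world axes, zero at the start; "moment": the same for the moment, N m; "opening": finger opening in m; "gripper_force": force on a finger pad.
Only numpy, scipy, OpenCV 4.12 (cv2) and the standard library are available. Lean on these libraries where they do the work, as an engineer would, in place of code of your own. Each camera call takes 0.05 s, during which the arm holds its last target. There are 200 camera calls.

## Working session

There is one attempt and no reset: what is moved stays moved. The work goes in short steps, Python scripts to look and compute and a tool call to move; the robot and the scene stay as the last step left them, time stands still between calls to the robot, and variables do not carry over. Pictures are saved under pics/ and viewed, at most 10 in all, crops included, and the job is handed in when it is done.

Besides the shell and the picture viewer there is one more tool, called after ">>>" as name(argument=value, ...), one argument or row to a line, values as JSON. play_rows: Moves the arm, as the interface text tells. Its arguments: {"type":"object","properties":{"deltas":{"type":"array","items":{"type":"array","items":{"type":"number","minimum":-1,"maximum":1}}},"gripper":{"type":"number"}},"required":["deltas"]}

```bash
mkdir -p pics
python3 - <<'E'
from plant import *
import cv2,numpy as np
for n in("scene","top"):
    p,d=snapshot(n); cv2.imwrite(f"pics/{n}0.png",p); np.save(f"pics/{n}0.npy",d)
    m=camera_model(n); print(n,m["fx"],m["cx"],m["cy"],np.round(m["world_to_cam"],3).tolist())
o=get_obs(); print(o["clock"],o["tool_pos"],o["orientation"],o["force"],o["opening"])
E
```

```text
scene 579.3935731884371 318.8724345656653 235.79454424293988 [[-0.887, -0.461, -0.011, 0.509], [-0.291, 0.577, -0.763, 0.167], [0.358, -0.674, -0.646, 1.178], [0.0, 0.0, 0.0, 1.0]]
top 529.6906713581915 325.10899135766687 225.56519174104824 [[-0.012, -1.0, -0.014, 0.102], [-0.981, 0.014, -0.193, 0.564], [0.193, 0.011, -0.981, 1.151], [0.0, 0.0, 0.0, 1.0]]
0.1 [ 0.19792286 -0.64491299  0.24472515] [ 1.79915734e+02 -7.84507809e-03 -1.62942880e+02] [ 0.6243963   0.35182706 -0.19524814] 0.08748208638951284
```

View pics/scene0.png

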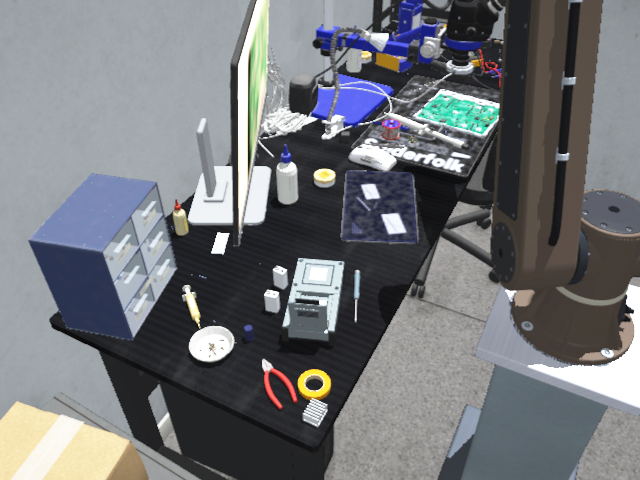

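View pics/top0.png

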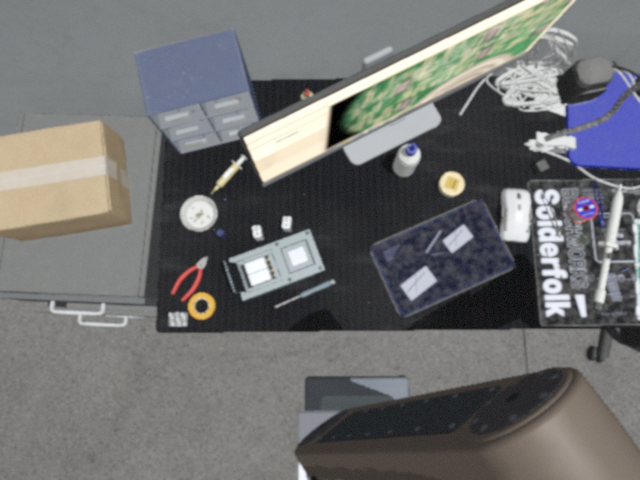

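The scene picture shows the tester at about (315,300) with its door standing up at its near end (305,320). The top picture shows it at about (278,265), with the hinge and door at the left end (230,275), which is world +y, and the screwdriver below it at (305,292).

```bash
cat > h.py <<'E'
from plant import *
import cv2,numpy as np
def ray(n,u,v,z,m=None):
    m=m or camera_model(n); T=np.linalg.inv(m["world_to_cam"])
    d=T[:3,:3]@np.array([(u-m["cx"])/m["fx"],(v-m["cy"])/m["fy"],1]); o=T[:3,3]
    return o+d*(z-o[2])/d[2]
def cloud(n,d,m=None):
    m=m or camera_model(n); T=np.linalg.inv(m["world_to_cam"])
    v,u=np.mgrid[:480,:640]
    P=np.stack([(u-m["cx"])/m["fx"]*d,(v-m["cy"])/m["fy"]*d,d],-1)
    return P@T[:3,:3].T+T[:3,3]
E
python3 - <<'E'
from h import *
a=cv2.imread("pics/top0.png");b=cv2.imread("pics/scene0.png")
A=cv2.resize(a[215:315,205:345],None,fx=5.7,fy=5.7,interpolation=cv2.INTER_CUBIC)[:570]
cv2.imwrite("pics/ctop.png",A)
C=cv2.resize(b[245:355,255:375],None,fx=5,fy=5,interpolation=cv2.INTER_CUBIC)
cv2.imwrite("pics/cscene.png",C)
for n in("top","scene"):
    P=cloud(n,np.load(f"pics/{n}0.npy"))
    r=(P[...,0]>.38)&(P[...,0]<.65)&(P[...,1]>-.1)&(P[...,1]<.35)
    t=r&(abs(P[...,2]-.044)<.008); h=r&(P[...,2]>.07)&(P[...,2]<.14)
    t=cv2.morphologyEx(t.astype(np.uint8),cv2.MORPH_OPEN,np.ones((3,3)))
    k,l,s,c=cv2.connectedComponentsWithStats(t)
    for i in range(1,k):
        if s[i,4]>60:
            q=P[l==i]; print(n,s[i],"z",np.median(q[:,2]),"rect",cv2.minAreaRect(q[:,:2].astype(np.float32)))
    q=P[h]; print(n,"high",len(q),q.min(0) if len(q) else 0,q.max(0) if len(q) else 0)
    if len(q): print(cv2.minAreaRect(q[:,:2].astype(np.float32)), q[q[:,2]>q[:,2].max()-.012].mean(0))
E
```

```text
top [283 217   8  12  90] z 0.04532209376904783 rect ((0.5762641429901123, 0.18352563679218292), (0.025784000754356384, 0.01687401905655861), 1.4661729335784912)
top [253 226   9  12  85] z 0.044940995336128386 rect ((0.5558347702026367, 0.2511817514896393), (0.026542112231254578, 0.017552046105265617), 8.046156883239746)
top [ 229  229   96   72 3012] z 0.04332027774803182 rect ((0.48014360666275024, 0.20565909147262573), (0.10552267730236053, 0.20042309165000916), 19.938119888305664)
top high 299 [0.41295839 0.20754861 0.07022656] [0.64937005 0.31236076 0.13954817]
((0.5373789072036743, 0.2678839862346649), (0.05010182037949562, 0.24943803250789642), 73.04361724853516) [0.64457635 0.21812282 0.13312676]
scene [ 288  258   57   76 2102] z 0.04402175100535555 rect ((0.474935919046402, 0.2061004936695099), (0.1048193871974945, 0.2024211883544922), 21.008155822753906)
scene [273 266  14  11 112] z 0.0447107449228466 rect ((0.5733194351196289, 0.1839032620191574), (0.019692257046699524, 0.027789579704403877), 82.65840148925781)
scene [264 290  14  10 111] z 0.045024778610297855 rect ((0.5532512068748474, 0.25243285298347473), (0.02765902504324913, 0.020140601322054863), 7.170633792877197)
scene [281 312  34  18 202] z 0.04364133632559436 rect ((0.4701313078403473, 0.30001315474510193), (0.03865598514676094, 0.06434819847345352), 86.81675720214844)
scene high 689 [0.40954754 0.20167935 0.07030278] [0.64937189 0.31320043 0.13985217]
((0.5362656116485596, 0.26616355776786804), (0.05139197036623955, 0.25527194142341614), 71.69441223144531) [0.64301886 0.22507983 0.13436919]
```

View pics/ctop.png

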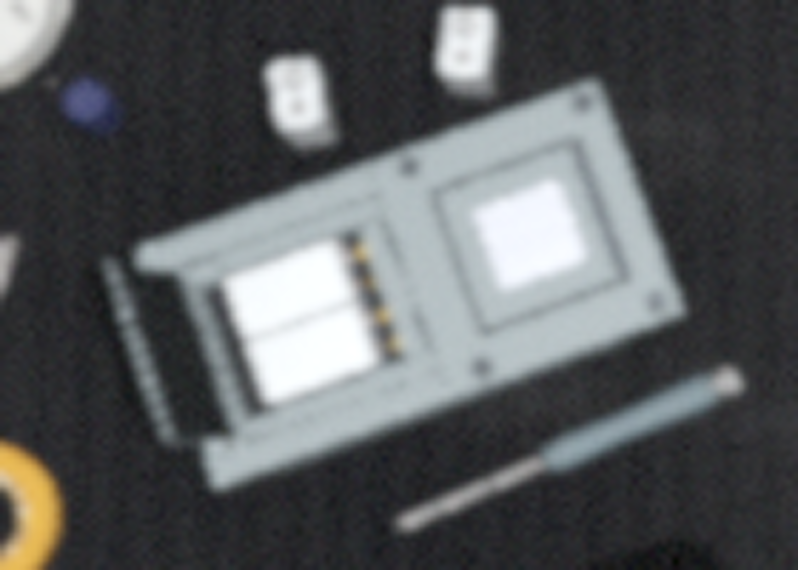

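View pics/cscene.png

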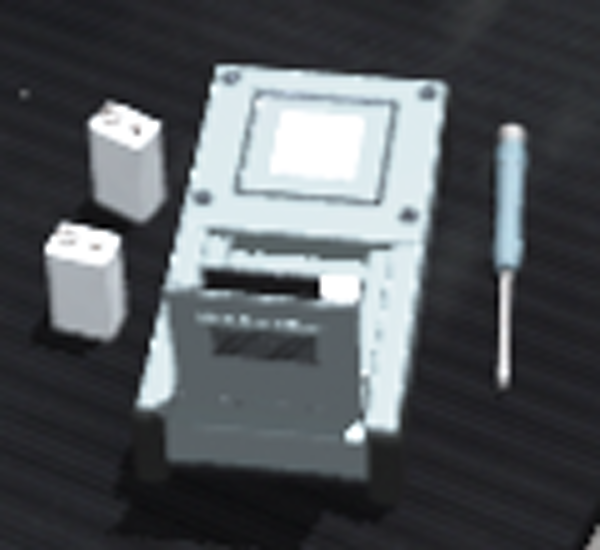

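The top crop shows the tester's corners at about (597,80), (687,312), (213,490) and (137,248). The door's edge runs from (108,262) to (168,438). The scene crop shows the door's outer face with the ridge at about (265,345).

Run:
```python
from h import *
cs=[(597,80),(687,312),(213,490),(137,248)]
q=[ray("top",(u+.5)/5.7+205-.5,(v+.5)/5.7+215-.5,.044)[:2] for u,v in cs]
for x in q: print(np.round(x,4))
q=np.array(q); c=q.mean(0); ex=(q[2]+q[3]-q[0]-q[1]); print("c",c,"len",np.linalg.norm(ex)/2,"yaw",np.degrees(np.arctan2(ex[1],ex[0])))
sc=[(218,67),(447,82)]
for u,v in sc: print("scene",ray("scene",(u+.5)/5+255-.5,(v+.5)/5+245-.5,.044).round(4))
yaw=np.arctan2(ex[1],ex[0]); R=np.array([[np.cos(yaw),-np.sin(yaw)],[np.sin(yaw),np.cos(yaw)]])
cc=(c+[0.475,0.2061])/2
for n in("scene","top"):
    P=cloud(n,np.load(f"pics/{n}0.npy")).reshape(-1,3)
    L=np.c_[(P[:,:2]-c)@R,P[:,2]]
    k=(L[:,0]>.07)&(L[:,0]<.16)&(abs(L[:,1])<.034)&(L[:,2]>.05)&(L[:,2]<.14)
    D=L[k]; print(n,len(D),D.min(0),D.max(0))
    if len(D)>20:
        for z0 in np.arange(.05,.12,.01):
            s=D[(D[:,2]>=z0)&(D[:,2]<z0+.01)]
            if len(s):print(round(z0,3),len(s),np.round(np.median(s,0),4))
```

```text
[0.5605 0.131 ]
[0.4661 0.0958]
[0.3983 0.2832]
[0.4947 0.3154]
c [0.47990091 0.20637187] len 0.19751911456880086 yaw 109.76294880989369
scene [0.5554 0.1324 0.044 ]
scene [0.4624 0.0962 0.044 ]
scene 781 [ 0.08706962 -0.03328292  0.05008753] [0.1064271  0.03390619 0.12383205]
0.05 96 [ 0.0896 -0.0003  0.0552]
0.06 97 [0.0913 0.0019 0.0651]
0.07 91 [ 0.0936 -0.0015  0.0753]
0.08 105 [0.0954 0.0035 0.0848]
0.09 53 [ 0.0977 -0.0032  0.0962]
0.1 163 [0.0999 0.0014 0.1037]
0.11 143 [0.0973 0.0025 0.1131]
top 347 [ 0.0841253  -0.03376937  0.05006561] [0.10329174 0.03393721 0.12439197]
0.05 46 [ 0.0856 -0.0014  0.0555]
0.06 40 [0.0875 0.0002 0.0651]
0.07 44 [ 0.0895 -0.0006  0.0754]
0.08 43 [0.0912 0.0023 0.0843]
0.09 33 [ 0.0929 -0.0047  0.0938]
0.1 48 [0.096  0.0065 0.1071]
0.11 78 [ 0.0951 -0.0004  0.1142]
```

Run:
```python
from h import *
for n in("top","scene"):
    P=cloud(n,np.load(f"pics/{n}0.npy"))[::2,::2].reshape(-1,3)
    r=np.hypot(P[:,0],P[:,1]); a=np.degrees(np.arctan2(P[:,1],P[:,0]))
    for a0 in range(-75,60,15):
        k=(a>=a0)&(a<a0+15)&(P[:,2]>.1)&(P[:,2]<.9)&(r>.3)&(r<.95)
        if k.sum()>5: 
            i=r[k].argmin(); print(n,a0,k.sum(),P[k][i].round(3),"minr",np.percentile(r[k],5).round(3),"zmax",P[k][:,2].max().round(2))
c=np.array([.478,.2065]);y=np.radians(109.9)
for x in(.15,.084,.026,0): print(x,c+x*np.array([np.cos(y),np.sin(y)]))
```

```text
top -30 902 [ 0.275 -0.119  0.805] minr 0.302 zmax 0.81
top -15 2183 [ 0.698 -0.093  0.101] minr 0.726 zmax 0.51
top 0 1680 [0.632 0.167 0.492] minr 0.661 zmax 0.51
top 15 2172 [0.609 0.21  0.503] minr 0.653 zmax 0.51
top 30 78 [0.413 0.286 0.106] minr 0.511 zmax 0.24
scene -75 53 [ 0.375 -0.691  0.373] minr 0.79 zmax 0.37
scene -60 999 [ 0.433 -0.64   0.29 ] minr 0.792 zmax 0.37
scene -45 37 [ 0.681 -0.624  0.224] minr 0.93 zmax 0.33
scene -30 88 [ 0.845 -0.227  0.334] minr 0.88 zmax 0.43
scene -15 547 [ 0.698 -0.097  0.105] minr 0.716 zmax 0.51
scene 0 576 [0.629 0.167 0.506] minr 0.661 zmax 0.51
scene 15 2448 [0.607 0.213 0.504] minr 0.653 zmax 0.51
scene 30 386 [0.41  0.284 0.108] minr 0.517 zmax 0.24
0.15 [0.42694307 0.34754322]
0.084 [0.44940812 0.2854842 ]
0.026 [0.46915013 0.23094749]
0 [0.478  0.2065]
```

>>> play_rows(
  deltas=[
    [0.025,0.0487,0,0,0,0.047],
    [0.025,0.0487,0,0,0,0.047],
    [0.025,0.0487,0,0,0,0.047],
    [0.025,0.0487,0,0,0,0.047],
    [0.025,0.0487,0,0,0,0.047],
    [0.025,0.0487,0,0,0,0.047],
    [0.025,0.0487,0,0,0,0.047],
    [0.025,0.0487,0,0,0,0.047],
    [0.025,0.0487,0,0,0,0.047],
    [0.025,0.0487,0,0,0,0.047],
  ],
  gripper=-1,
)

```text
clock: 1.1
tool_pos: [0.3983, -0.2539, 0.2455]
orientation: [-180.0, 0.0, -78.0]
force: [0.3, -0.2, 1.4]
opening: 0.0133
gripper_force: 0.0
```

>>> play_rows(
  deltas=[
    [0.025,0.0487,0,0,0,0.046],
    [0.025,0.0487,0,0,0,0],
    [0.025,0.0487,0,0,0,0],
    [0.025,0.0487,0,0,0,0],
    [-0.004,0.052,0,0,0,0],
    [-0.004,0.052,0,0,0,0],
    [-0.004,0.052,0,0,0,0],
    [-0.004,0.052,0,0,0,0],
    [-0.004,0.052,0,0,0,0],
    [-0.004,0.052,0,0,0,0],
  ],
)

```text
clock: 2.1
tool_pos: [0.4581, 0.1514, 0.2455]
orientation: [180.0, 0.0, -70.0]
force: [0.7, 0.1, -0.3]
opening: 0.0004
gripper_force: 0.0
```

>>> play_rows(
  deltas=[
    [-0.009,0.0506,0,0,0,0],
    [-0.009,0.0506,0,0,0,0],
    [-0.009,0.0506,0,0,0,0],
    [-0.009,0.0506,0,0,0,0],
    [-0.009,0.0506,0,0,0,0],
    [0,0,0,0,0,0],
  ],
)

```text
clock: 2.7
tool_pos: [0.422, 0.356, 0.2447]
orientation: [180.0, -0.0, -69.9]
force: [-0.3, 0.0, -0.2]
opening: 0.0008
gripper_force: 0.0
```

```bash
cat >> h.py <<'E'
C=np.array([.478,.2065]);Y=np.radians(110);E_=np.array([[np.cos(Y),-np.sin(Y)],[np.sin(Y),np.cos(Y)]])
def loc(P): P=np.atleast_2d(P); return np.c_[(P[:,:2]-C)@E_,P[:,2]]
E
python3 - <<'E'
from h import *
o=get_obs();print(loc(o["tool_pos"]))
m=camera_model("wrist");p,d=snapshot("wrist");cv2.imwrite("pics/w1.png",p);np.save("pics/w1.npy",d)
L=loc(cloud("wrist",d,m).reshape(-1,3)); 
k=(L[:,0]>.07)&(L[:,0]<.13)&(abs(L[:,1])<.034)&(L[:,2]>.05)&(L[:,2]<.13)
for z0 in np.arange(.05,.13,.01):
    s=L[k&(L[:,2]>=z0)&(L[:,2]<z0+.01)]
    if len(s):print(round(z0,3),len(s),np.median(s,0).round(4),np.percentile(s[:,0],[5,95]).round(4))
E
```

```text
[[0.15961543 0.00146508 0.24470587]]
0.05 214 [ 0.0855 -0.0019  0.0548] [0.0847 0.0863]
0.06 240 [0.0877 0.0012 0.0656] [0.087  0.0885]
0.07 234 [ 0.0892 -0.0007  0.0746] [0.0884 0.0905]
0.08 211 [ 0.0911 -0.0003  0.0837] [0.0905 0.0918]
0.09 102 [0.0931 0.0087 0.0952] [0.0924 0.1023]
0.1 491 [ 0.1008 -0.0002  0.1024] [0.0915 0.1029]
0.11 835 [ 0.0972 -0.0002  0.1118] [0.0921 0.0997]
0.12 229 [ 0.095  -0.0002  0.1209] [0.0943 0.0962]
```

View pics/w1.png

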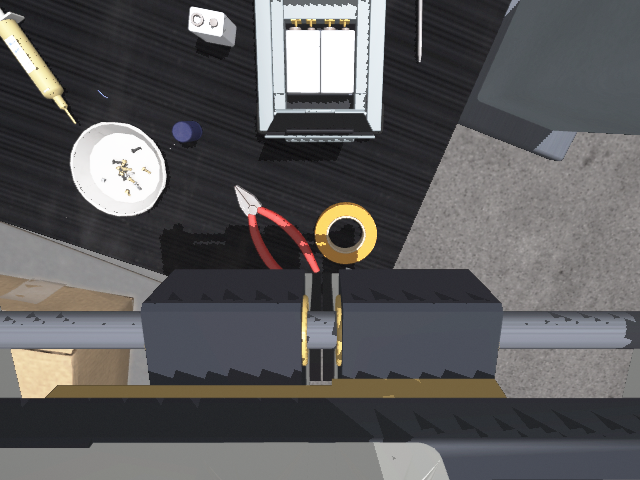

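The wrist picture shows the tester upright and centred, with the open bay at (320,65) and the door edge at (318,137). It is square to the gripper. Next I descend outside the door.

>>> play_rows(
  deltas=[
    [0,0,-0.044,0,0,0],
    [0,0,-0.044,0,0,0],
    [0,0,-0.044,0,0,0],
    [0,0,-0.044,0,0,0],
    [0.0095,-0.0262,0,0,0,0],
    [0.0095,-0.0262,0,0,0,0],
    [0,0,0,0,0,0],
  ],
)

```text
clock: 3.45
tool_pos: [0.4381, 0.3072, 0.1042]
orientation: [179.9, -0.1, -70.2]
force: [0.4, 1.0, 0.7]
opening: 0.001
gripper_force: 0.0
```

>>> play_rows(
  deltas=[
    [0.0026,-0.0071,0,0,0,0],
    [0.0026,-0.0071,0,0,0,0],
    [0.0026,-0.0071,0,0,0,0],
    [0.0026,-0.0071,0,0,0,0],
    [0.0026,-0.0071,-0.001,0,0,0],
  ],
)

```text
clock: 3.95
tool_pos: [0.4486, 0.2815, 0.1041]
orientation: [-180.0, 0.0, -70.0]
force: [-0.1, -0.0, -0.2]
opening: 0.0006
gripper_force: 0.1
```

>>> play_rows(
  deltas=[
    [0.0024,-0.0067,-0.0042,0,0,0],
    [0.0024,-0.0067,-0.0042,0,0,0],
    [0.0024,-0.0067,-0.0042,0,0,0],
    [0.0017,-0.0046,-0.0055,0,0,0],
    [0.0017,-0.0046,-0.0055,0,0,0],
    [0.0016,-0.0045,-0.0086,0,0,0],
    [0,0,0,0,0,0],
  ],
)

```text
clock: 4.65
tool_pos: [0.4578, 0.2539, 0.077]
orientation: [179.9, -0.0, -70.1]
force: [-0.4, 0.4, 0.9]
opening: 0.0005
gripper_force: 0.0
```

```bash
cat > chk.py <<'E'
from h import *
import sys
o=get_obs();print(o["clock"],loc(o["tool_pos"]).round(4),o["force"].round(1))
for n in sys.argv[1:]:
    m=camera_model(n);p,d=snapshot(n);cv2.imwrite(f"pics/{n}_{o['clock']:.2f}.png",p)
    L=loc(cloud(n,d,m).reshape(-1,3))
    for x0 in np.arange(-.09,.11,.01):
        s=L[(L[:,0]>=x0)&(L[:,0]<x0+.01)&(abs(abs(L[:,1])-.029)<.004)&(L[:,2]>.035)&(L[:,2]<.13)]
        if len(s)>3:print(n,round(x0+.005,3),len(s),np.percentile(s[:,2],[10,50,90]).round(4))
E
python3 chk.py scene top
```

```text
4.65 [[0.0515 0.0028 0.077 ]] [-0.4  0.4  0.9]
scene -0.085 4 [0.0434 0.0451 0.0465]
scene -0.065 7 [0.0412 0.0439 0.0448]
scene -0.025 8 [0.0438 0.0448 0.0464]
scene 0.025 19 [0.058  0.0614 0.0637]
scene 0.035 38 [0.0563 0.0592 0.0621]
scene 0.045 39 [0.0533 0.0564 0.0591]
scene 0.055 41 [0.05   0.0528 0.0558]
scene 0.065 36 [0.0469 0.0508 0.0536]
scene 0.075 41 [0.0443 0.0468 0.0494]
scene 0.085 59 [0.0356 0.0432 0.0471]
scene 0.095 14 [0.0354 0.036  0.0374]
top -0.085 27 [0.0404 0.0428 0.0456]
top -0.075 32 [0.0413 0.0432 0.0465]
top -0.065 29 [0.0411 0.0436 0.0458]
top -0.055 29 [0.0404 0.043  0.0465]
top -0.045 31 [0.0426 0.0454 0.0473]
top -0.035 31 [0.0401 0.0447 0.0463]
top -0.025 31 [0.0405 0.044  0.0467]
top -0.015 30 [0.0401 0.0431 0.0457]
top -0.005 30 [0.0396 0.0434 0.0465]
top 0.005 14 [0.0356 0.0379 0.0408]
top 0.015 28 [0.0376 0.062  0.0658]
top 0.025 9 [0.0392 0.0632 0.0654]
top 0.045 10 [0.0539 0.0565 0.0576]
top 0.055 15 [0.0473 0.0526 0.0548]
top 0.065 15 [0.0457 0.0477 0.0496]
top 0.075 13 [0.042  0.0463 0.0494]
```

>>> play_rows(
  deltas=[
    [0,0,0.012,0,0,0],
    [0.002,-0.0055,0.003,0,0,0],
    [0.002,-0.0055,0,0,0,0],
    [0,0,0,0,0,0],
    [0,0,0,0,0,0],
  ],
)

```text
clock: 5.25
tool_pos: [0.4614, 0.2458, 0.0902]
orientation: [-180.0, 0.0, -70.1]
force: [0.1, 0.2, 0.3]
opening: -0.0
gripper_force: 0.0
```

```bash
python3 chk.py wrist scene
```

```text
5.25 [[0.0426 0.0022 0.0902]] [0.1 0.2 0.3]
wrist -0.075 666 [0.0427 0.0437 0.0447]
wrist -0.065 970 [0.0427 0.0437 0.0448]
wrist -0.055 929 [0.0426 0.0437 0.0447]
wrist -0.045 895 [0.0427 0.0437 0.0447]
wrist -0.035 832 [0.0428 0.0438 0.0447]
wrist -0.025 811 [0.0427 0.0437 0.0446]
wrist -0.015 787 [0.0423 0.0431 0.044 ]
wrist -0.005 730 [0.0423 0.0432 0.044 ]
wrist 0.005 364 [0.0372 0.0381 0.039 ]
wrist 0.015 863 [0.0376 0.0633 0.0647]
wrist 0.025 740 [0.0601 0.0617 0.0631]
wrist 0.035 393 [0.0582 0.0592 0.0602]
scene -0.085 7 [0.0435 0.0455 0.0467]
scene -0.055 7 [0.0406 0.0437 0.0457]
scene -0.045 5 [0.0454 0.0458 0.0466]
scene -0.025 12 [0.0434 0.0451 0.0464]
scene -0.015 16 [0.0427 0.044  0.0467]
scene -0.005 8 [0.0433 0.0447 0.0455]
scene 0.015 23 [0.0612 0.0643 0.0655]
scene 0.025 36 [0.0597 0.0624 0.0644]
scene 0.035 42 [0.0575 0.0595 0.0627]
scene 0.045 41 [0.052  0.0556 0.0579]
scene 0.055 39 [0.0501 0.0525 0.055 ]
scene 0.065 38 [0.0461 0.0492 0.0519]
scene 0.075 38 [0.0443 0.0464 0.0496]
scene 0.085 44 [0.0365 0.0429 0.0465]
scene 0.095 20 [0.0353 0.0361 0.037 ]
```

>>> play_rows(
  deltas=[
    [0,0,-0.01,0,0,0],
    [0,0,-0.005,0,0,0],
    [0,0,-0.005,0,0,0],
    [0,0,-0.004,0,0,0],
    [0,0,-0.003,0,0,0],
    [0,0,0,0,0,0],
  ],
)

```text
clock: 5.95
tool_pos: [0.4613, 0.2459, 0.0682]
orientation: [180.0, -0.0, -70.1]
force: [0.1, -0.7, -0.3]
opening: 0.0005
gripper_force: 0.1
```

```bash
python3 chk.py wrist
```

```text
5.95 [[0.0427 0.0022 0.0682]] [ 0.1 -0.7 -0.3]
wrist -0.075 114 [0.0428 0.0436 0.0447]
wrist -0.065 1283 [0.0428 0.0437 0.0447]
wrist -0.055 1197 [0.0426 0.0437 0.0447]
wrist -0.045 1153 [0.0427 0.0437 0.0448]
wrist -0.035 1083 [0.0427 0.0437 0.0447]
wrist -0.025 1032 [0.0426 0.0436 0.0446]
wrist -0.015 1009 [0.0424 0.0432 0.044 ]
wrist -0.005 925 [0.0423 0.0431 0.044 ]
wrist 0.005 1824 [0.0379 0.1231 0.1286]
wrist 0.015 1031 [0.0382 0.0496 0.0505]
wrist 0.025 839 [0.048  0.0488 0.0497]
wrist 0.035 119 [0.0475 0.0483 0.049 ]
```

>>> play_rows(
  deltas=[
    [0,0,-0.002,0,0,0],
    [0,0,-0.002,0,0,0],
    [0,0,-0.001,0,0,0],
    [0,0,0,0,0,0],
  ],
)

```text
clock: 6.4
tool_pos: [0.4615, 0.2461, 0.0646]
orientation: [-180.0, 0.0, -70.1]
force: [-0.3, -0.0, -0.9]
opening: 0.0003
gripper_force: 0.2
```

>>> play_rows(
  deltas=[
    [0,0,-0.001,0,0,0],
    [0,0,0,0,0,0],
  ],
)

```text
clock: 6.6
tool_pos: [0.4614, 0.2461, 0.0638]
orientation: [-180.0, 0.0, -70.1]
force: [-0.5, -0.2, 1.2]
opening: 0.0008
gripper_force: 0.3
```

```bash
python3 chk.py wrist
```

```text
6.6 [[0.0428 0.002  0.0638]] [-0.5 -0.2  1.2]
wrist -0.065 1307 [0.0426 0.0437 0.0447]
wrist -0.055 1295 [0.0427 0.0437 0.0447]
wrist -0.045 1218 [0.0427 0.0437 0.0447]
wrist -0.035 1159 [0.0428 0.0437 0.0447]
wrist -0.025 1090 [0.0427 0.0436 0.0446]
wrist -0.015 1054 [0.0424 0.0432 0.044 ]
wrist -0.005 978 [0.0423 0.0431 0.0439]
wrist 0.005 2583 [0.0382 0.1215 0.1284]
wrist 0.015 993 [0.0425 0.0437 0.0446]
wrist 0.025 860 [0.043  0.0438 0.0446]
wrist 0.035 144 [0.0427 0.0435 0.0443]
```

>>> play_rows(
  deltas=[
    [0,0,-0.001,0,0,0],
    [0,0,-0.001,0,0,0],
    [0,0,0,0,0,0],
  ],
)

```text
clock: 6.95
tool_pos: [0.4615, 0.246, 0.0632]
orientation: [-180.0, -0.0, -70.0]
force: [-2.4, -1.6, 12.1]
opening: 0.0007
gripper_force: 6.0
```

>>> play_rows(
  deltas=[
    [0.0009,-0.0024,0,0,0,0],
    [0.0009,-0.0024,0,0,0,0],
    [0.0009,-0.0024,0,0,0,0],
    [0,0,0,0,0,0],
  ],
)

```text
clock: 7.35
tool_pos: [0.4645, 0.2417, 0.0632]
orientation: [-179.8, 0.1, -70.0]
force: [-2.2, 2.4, 6.6]
opening: 0.0004
gripper_force: 3.4
```

>>> play_rows(
  deltas=[
    [0.0009,-0.0024,0,0,0,0],
    [0.0009,-0.0024,0,0,0,0],
    [0.0009,-0.0024,0,0,0,0],
    [0,0,0,0,0,0],
  ],
)

```text
clock: 7.75
tool_pos: [0.4666, 0.236, 0.0632]
orientation: [-179.8, 0.1, -70.0]
force: [-2.1, 2.4, 6.7]
opening: 0.0003
gripper_force: 3.6
```

```bash
python3 chk.py wrist | grep -v -- ' -0.0[2-7]'
```

```text
7.75 [[0.0316 0.0006 0.0632]] [-2.1  2.4  6.7]
wrist -0.085 80 [0.0425 0.0437 0.0447]
wrist -0.015 1013 [0.0423 0.0432 0.044 ]
wrist -0.005 3188 [0.043  0.1199 0.1283]
wrist 0.005 715 [0.0376 0.0425 0.0437]
wrist 0.015 867 [0.0424 0.0432 0.0439]
wrist 0.025 38 [0.0423 0.0427 0.0433]
```

>>> play_rows(
  deltas=[
    [0.0009,-0.0024,0,0,0,0],
    [0.0009,-0.0024,0,0,0,0],
    [0.0009,-0.0024,0,0,0,0],
    [0,0,0,0,0,0],
  ],
)

```text
clock: 8.2
tool_pos: [0.4688, 0.2306, 0.0632]
orientation: [-179.8, 0.1, -70.0]
force: [-3.4, 4.7, 6.2]
opening: 0.0006
gripper_force: 5.7
```

```bash
python3 chk.py wrist | grep -v -- ' -0.0[2-7]'
```

```text
8.2 [[0.0258 0.0004 0.0632]] [-3.4  4.7  6.2]
wrist -0.085 907 [0.0425 0.0436 0.045 ]
wrist -0.015 3220 [0.0429 0.1194 0.1282]
wrist -0.005 897 [0.0423 0.0432 0.044 ]
wrist 0.005 908 [0.0423 0.0431 0.0439]
wrist 0.015 391 [0.0424 0.0432 0.044 ]
```

```bash
ls -t pics/wrist_*|head -1; cp $(ls -t pics/wrist_*|head -1) pics/w2.png
```

```text
pics/wrist_8.20.png
```

View pics/w2.png

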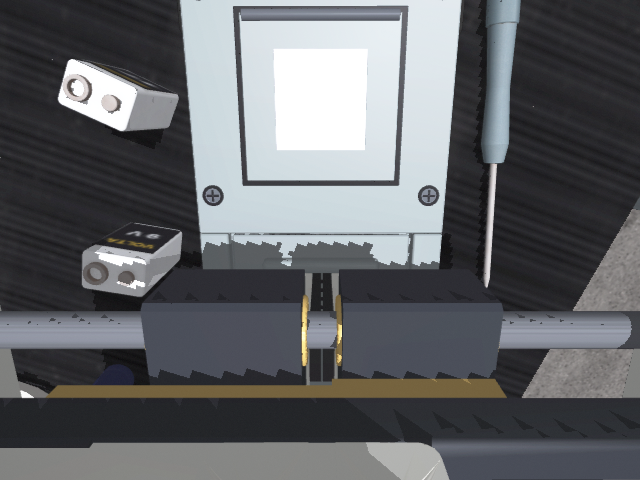

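The wrist picture shows the door flat, with its edge meeting the lip at about row 235 and almost no gap. One more small push should confirm the stop.

>>> play_rows(
  deltas=[
    [0.0009,-0.0024,0,0,0,0],
    [0,0,0,0,0,0],
  ],
)

```text
clock: 8.45
tool_pos: [0.4696, 0.229, 0.0632]
orientation: [-179.8, 0.1, -70.0]
force: [-2.3, 6.2, 5.8]
opening: 0.0006
gripper_force: 5.6
```

>>> play_rows(
  deltas=[
    [0.0009,-0.0024,0,0,0,0],
    [0,0,0,0,0,0],
  ],
)

```text
clock: 8.65
tool_pos: [0.4705, 0.2272, 0.0632]
orientation: [-179.8, 0.2, -70.0]
force: [-2.4, 6.6, 5.5]
opening: 0.0004
gripper_force: 5.5
```

```bash
cat > tst.py <<'E'
from h import *
def lab(a):
    m=(a.min(2)>235).astype(np.uint8); m[:235]=0;m[275:]=0;m[:,:283]=0;m[:,318:]=0
    w=np.clip(a.min(2).astype(float)-200,0,None); w[:240]=0;w[272:]=0;w[:,:286]=0;w[:,314:]=0
    v,u=np.mgrid[:480,:640]; return (u*w).sum()/w.sum(),(v*w).sum()/w.sum(),w.sum()
a=cv2.imread("pics/top0.png");b,_=snapshot("top");cv2.imwrite("pics/topn.png",b)
P=[]
for i in(a,b): 
    u,v,s=lab(i);P.append(ray("top",u,v,.044));print(u,v,s,loc(P[-1]).round(4))
print("shift",(loc(P[1])-loc(P[0])).round(4))
E
python3 tst.py; python3 chk.py wrist | grep -v -- ' -0.0[2-7]'
```

```text
297.6529547506772 255.88040533761412 9967.0 [[-0.0523 -0.0019  0.044 ]]
299.3014089870525 255.09310738766183 5252.0 [[-0.0564 -0.0022  0.044 ]]
shift [[-0.0041 -0.0004  0.    ]]
8.7 [[0.022  0.     0.0632]] [-2.1  6.7  4.8]
wrist -0.085 1352 [0.0425 0.0437 0.045 ]
wrist -0.015 3237 [0.0429 0.1195 0.1282]
wrist -0.005 889 [0.0422 0.0431 0.0439]
wrist 0.005 852 [0.0424 0.0432 0.0438]
wrist 0.015 72 [0.0422 0.0429 0.0436]
```

>>> play_rows(
  deltas=[
    [0,0,0.004,0,0,0],
    [0,0,0.006,0,0,0],
    [0,0,0.04,0,0,0],
    [0,0,0.05,0,0,0],
    [0,0,0.05,0,0,0],
    [0,0,0,0,0,0],
  ],
)

```text
clock: 9.35
tool_pos: [0.4716, 0.2263, 0.1879]
orientation: [-179.5, 0.1, -70.0]
force: [0.0, 0.8, 0.3]
opening: 0.0008
gripper_force: 0.0
```

```bash
python3 tst.py; python3 chk.py wrist scene| grep -v -- ' -0.0[2-7]';cp $(ls -t pics/wrist_*|head -1) pics/w3.png
```

```text
297.6529547506772 255.88040533761412 9967.0 [[-0.0523 -0.0019  0.044 ]]
299.5323871906841 255.0693231441048 5496.0 [[-0.0569 -0.0021  0.044 ]]
shift [[-0.0046 -0.0002  0.    ]]
9.4 [[0.0205 0.0007 0.1851]] [-0.5 -0.  -1.1]
wrist -0.085 399 [0.0426 0.0436 0.045 ]
wrist -0.015 325 [0.0424 0.0432 0.044 ]
wrist -0.005 312 [0.0422 0.0436 0.0448]
wrist 0.005 317 [0.0434 0.0443 0.0451]
wrist 0.015 291 [0.0433 0.0442 0.045 ]
wrist 0.025 296 [0.0432 0.044  0.0447]
wrist 0.035 280 [0.0428 0.0438 0.0446]
wrist 0.045 275 [0.0427 0.0436 0.0445]
wrist 0.055 180 [0.0427 0.0434 0.0444]
scene -0.085 23 [0.0424 0.0444 0.0465]
scene -0.015 25 [0.0414 0.0434 0.0456]
scene -0.005 22 [0.0433 0.0444 0.0458]
scene 0.005 28 [0.0433 0.0453 0.0467]
scene 0.015 32 [0.0423 0.0448 0.047 ]
scene 0.025 27 [0.042  0.0452 0.0473]
scene 0.035 28 [0.0429 0.0442 0.0463]
scene 0.045 31 [0.0424 0.0442 0.0467]
scene 0.055 28 [0.0421 0.0438 0.0465]
scene 0.065 40 [0.0401 0.0438 0.0461]
scene 0.075 26 [0.0354 0.0383 0.0449]
scene 0.085 12 [0.0352 0.0356 0.0374]
scene 0.095 7 [0.0351 0.0359 0.0385]
```

View pics/w3.png

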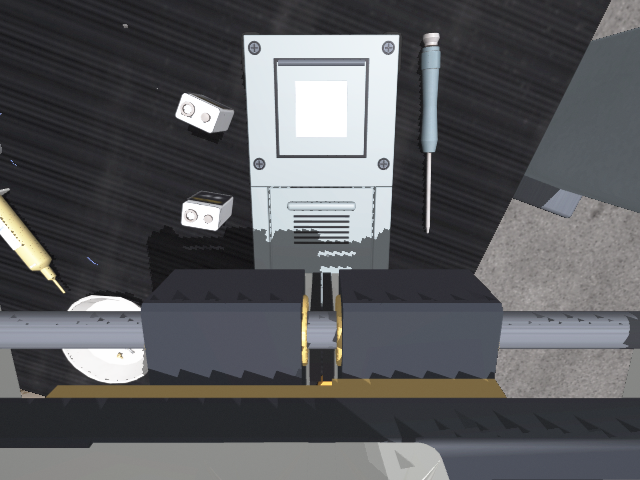

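The wrist picture shows the door flush and closed. The ridge is at rows 202–210 and the lip at row 186, so the ridge lies 11–16 mm from the lip, which matches fully home. The bystanders have not moved, so I'm handing in.

```bash
python3 -c "
from plant import *
print(get_obs()['clock']);print(close_job())"
```

```text
9.5
the job is handed in; nothing more can be done
None
```

I closed the door and handed the job in at 9.5 s, though the judge returned no verdict: by the camera, the door lies flat at about 0.02 rad, slid about 10 mm home under the lip, the tester moved about 5 mm, and the arm is clear.

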